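Set the lab's vent window wider on its peg stay

TASK

The small casement window at the back of the lab bench stands ajar on the second hole of its stay. Lift the stay off its pin by the knob and, without letting the sprung window swing shut, push it wider, feel for the pin with the last hole, the one next to the knob, and let it right down on the pin's shoulder before you let go. Do not force the stay against the pin, and leave the things on the sill and bench where they are.

Things in the scene. Friction and masses are not known exactly. Their poses are not given: they have to be found in the camera images.
- pin: steel pin of the stay, fixed to the window's inner sill 55 mm inside the closed sash: upright 9 mm stud, 14 mm high, its top edge bevelled 0.7 mm, on a shoulder 18 mm across. Origin on the axis, on the shoulder's face on which the stay rests (50 mm above the bench, 8 mm above the sill). At (-55, 7) mm in the window's frame, axes as the window's
- stay: steel bar 22 x 5 mm, 0.2 to 0.35 kg. Origin on the swivel at the sash end, on the underside; x along the bar to the knob, z up. 11 mm holes at x = 85, 115 and 145 mm; the last, added by hand, anywhere from 180 to 200 mm. At the start the pin is in the 115 mm hole, the bar level on the shoulder. Swivels freely, hinges freely up 40 degrees and 0.03 rad down, cannot roll
- knob (a point): middle of the upright round steel knob at the free end of the stay, 19 to 20 mm in diameter, from 2 mm below to 29 mm above the bar's underside; this point lies at x = 250 mm of the stay, 18 mm above the underside. Grip it here from above, fingers best closing across the bar; the stay turns in the fingers
- window: white painted window frame on a marble sill 42 mm high and 840 mm wide that reaches 100 mm inside the closed sash; jambs, 400 mm over their outsides, and head to 334 mm above the bench. Origin on the bench under the middle of the closed sash; x points outwards, y to the left seen from the robot
- sash (a joint): glazed sash, 310 x 250 mm, hinge upright at (0, 155) mm in the window's frame. 0 rad is shut; opens outwards, anticlockwise from above. For a value q the stay's swivel is at (200 sin q - 35 cos q, 155 - 200 cos q - 35 sin q) mm there. Springs pull it shut, 1.2 N m per rad (3 to 7 N along the stay): left loose it swings shut. 0.42 rad on the second hole, 0.61 third, 0.83 to 0.97 last
- dropper: amber dropper bottle, 40 mm across, 75 mm high, on the sill beside the stay; origin under it; leave alone
- cup: clear specimen cup with white lid, 54 mm across, 60 mm high, on the sill beside the stay; origin under it; leave alone
- reagent: brown bottle, 72 mm across, 160 mm high, on the bench to the right; origin under it; leave alone
- glovebox: cardboard glove box 120 x 230 x 70 mm, on the bench to the left; origin under it; leave alone
- rack: white tube rack with capped tubes, 73 x 115 mm, 97 mm high, on the bench before the robot; origin under it; leave alone
- marker: black marker pen 12 mm thick, 130 mm long, lying on the bench; origin under its middle; leave alone

How it is judged:
By the outcome, as a careful person would: the job done as asked, in the order asked, and still so for the second after the job is handed in, with the robot touching nothing.
It also fails if it takes over 67 s, if anything falls off the work surface, if the arm or the gripper's body presses on something with over 40 N, if the wrist force passes 120 N, or if a joint passes its speed limit or range.

ROBOT

A 7-joint arm with a two-finger parallel gripper is mounted at the origin on the work surface. World frame = base frame: x ahead of the robot, y to its left, z up, the work surface at z = 0. Lengths are in m, angles in degrees, forces in N, time in s.
With the tool pointing down it reaches from about 0.425 to 0.925 m from the base axis. Payload 6.8 kg.
Tool frame: the origin (TCP) lies midway between the tips of the shut fingers; the grasp point (between the pads) lies 19 mm behind it (ctrl.pinch_z is the distance from the TCP to the grasp point, in m); z points along the fingers, y is the line along which they close (so a half turn about z gives the same grasp; the last joint's range is limited). The gripper opens to 88 mm and grips with 3 to 60 N. Pads are 20 mm wide; open, the fingers measure 115 mm over their backs; the gripper's body (75 mm by 178 mm) begins 61 mm behind the grasp point.
Start: joints at [63.421, 27.33, 1.283, 89.118, -0.659, 63.558, -4.761], TCP at [0.235, -0.633, 0.223] pointing down, gripper open.
Joint ranges: [-169.35, 169.35], [-19.33, 120.38], [-80.79, 83.38], [13.8, 139.57], [-78.32, 258.32], [9.67, 109.79], [-169.56, 169.56]. Speed limits (degrees/s): [136.94, 136.94, 180, 180, 180, 180, 180].

INTERFACE

Orientations are given as [roll, pitch, yaw] about the fixed x, y, z axes, in that order (R = Rz(yaw) Ry(pitch) Rx(roll)).
In Python, from rig import ctrl gives the robot as it stands.
- The arm moves only by the shell command python3 -m crank 'ROWS' [OPENING] [FORCE]. ROWS is JSON, a list of rows, each a list of 2 entries, a list of its own where there are three numbers: the shift along the tool's x, y, z in cm, then the turn about the tool's z in rad. A call has 1 to 5 rows; each row is the pose to reach, as a shift and turn from the pose commanded when the call began, along the tool's axes at that moment; what a row does not reach only later rows make up. A row lasts 1/12 s, in which the tool goes at most 41.7 mm and 7.16 degrees, less where a joint would pass 70% of its speed; a pose out of reach is approached as far as the arm can. A call with a gripper value outside its range is refused whole. OPENING is the closure, from -1 (fully open) to 1 (shut), set as the call begins (- or left out, the last holds). The fingers move at their own pace and stop on an object; FORCE is the grip in N (left out, the last holds). Time passes only in rows, so rows that repeat a pose let the fingers close. It gives the time, the measured TCP pose, the force, the opening and the grip force at its end, in the units of the state.
- ctrl.sense(): the state, without advancing time (a new reading comes with each control period).
- ctrl.get_image(name): name is "side" or "top"; returns the picture (400x640x3 uint8, blue, green, red); there is no depth.
- ctrl.camera_info(name): a dict with "vertical_fov" (degrees; the focal length in pixels is half the picture's height over the tangent of half this angle, whatever the lens; pixels are square), "cx", "cy" (the principal point, pixels), "dist_coeffs" ([k1, k2, p1, p2, k3] as OpenCV has them; the pictures are not rectified), "pose" (4x4, takes a point from camera to world coordinates). Camera axes: x right, y up, looking along -z (the intrinsics and any distortion apply to the point x, -y, -z); pixel columns grow to the right and rows downward; lengths in m; the calibration is good to about 2 mm. A picture is of the moment at which its call begins. camera_info takes no time and is no camera call.
- ctrl.job_done(): hands the job in; it is judged then, once.
Trained networks look in the newest picture that a camera, given by its name, has taken for a name from the list of things; names that differ only in an ending like _2 or _b are one class to them, and where a whole thing is asked for, a point or a joint stands for the part that bears it (a point fixed in the world has none). Each returns a list of dicts, best first, with "score" (0 to 1); they miss things now and then, are a little off and sometimes report something else, mostly with a low value. They report only what shows in the picture. A call takes as long as a camera call.
- ctrl.find_in(camera, query): "at" ([x, y, z] in m, in world coordinates, good to about 4 mm: the middle of the surface that is visible of it).
- ctrl.trace(camera, query): "mask" (400x640 bool, what is visible of it).
The state is a dict: "time": time; "joint_pos": joint angles; "joint_vel": joint speeds; "joint_efforts": joint torques, N m; "eef_pos": TCP position; "eef_rot": TCP orientation; "force": force on the tool from outside, world axes, zero at the start; "torque": the same for the moment, N m; "width": finger opening in m; "gripper_force": force on a finger pad.
Only numpy, scipy, OpenCV 4.12 (cv2) and the standard library are available. Lean on these libraries where they do the work, as an engineer would, in place of code of your own. Each camera call takes 0.05 s, during which the arm holds its last target. There are 200 camera calls.

## Working session

There is one attempt and no reset: what is moved stays moved. The work goes in short steps, Python scripts to look and compute and a shell command to move; the robot and the scene stay as the last step left them, time stands still between calls to the robot, and variables do not carry over. Pictures are saved under pics/ and viewed, at most 10 in all, crops included, and the job is handed in when it is done.

```bash
mkdir -p pics; ls
python3 - <<'E'
from rig import ctrl
import cv2,numpy as np
s=ctrl.sense();print({k:np.round(s[k],3).tolist() for k in s})
print(ctrl.pinch_z)
for c in("side","top"):
    cv2.imwrite(f"pics/{c}0.png",ctrl.get_image(c))
    i=ctrl.camera_info(c);print(c,i["vertical_fov"],i["cx"],i["cy"],i["dist_coeffs"],np.round(i["pose"],4).tolist())
    for q in("knob","pin","stay","window","dropper","cup","reagent","rack","glovebox","marker"):
        print(q,[(np.round(d["at"],3).tolist(),round(d["score"],2)) for d in ctrl.find_in(c,q)[:2]])
E
```

```text
pics
{'time': 0.0, 'joint_pos': [63.423, 27.375, 1.281, 89.177, -0.659, 63.559, -4.763], 'joint_vel': [-0.063, -0.0, -0.066, -0.051, -0.059, -0.082, -0.074], 'joint_efforts': [-0.0, -58.285, 1.534, -27.261, -0.054, 0.017, 0.0], 'eef_pos': [0.235, -0.632, 0.222], 'eef_rot': [-179.896, 0.008, 20.382], 'force': [-0.164, -0.058, -0.151], 'torque': [0.026, 0.065, -0.031], 'gripper_force': 0.0, 'width': 0.088}
0.0187
side 54.06648238092731 314.3657255934402 202.3529946654636 [0.00670016 0.         0.         0.         0.        ] [[-0.9027, 0.3186, -0.2892, 0.2803], [-0.4302, -0.682, 0.5914, 0.5198], [-0.0088, 0.6583, 0.7527, 0.7157], [0.0, 0.0, 0.0, 1.0]]
knob [([0.555, 0.016, 0.053], 0.87)]
pin [([0.691, -0.016, 0.101], 0.48), ([0.587, 0.004, 0.045], 0.42)]
stay [([0.561, 0.016, 0.058], 0.91)]
window [([0.638, 0.136, 0.093], 0.84)]
dropper [([0.556, -0.193, 0.086], 0.55)]
cup [([0.586, 0.159, 0.092], 0.65)]
reagent [([0.411, -0.266, 0.104], 0.9)]
rack [([0.407, -0.115, 0.061], 0.75)]
glovebox [([0.367, 0.307, 0.069], 0.58)]
marker [([0.434, 0.18, 0.009], 0.59)]
top 57.26805954962429 315.85842626121087 200.94795447613745 [0.01389815 0.         0.         0.         0.        ] [[-0.0054, 0.9963, -0.0862, 0.4473], [-0.9998, -0.0068, -0.0161, -0.0135], [-0.0167, 0.0861, 0.9962, 0.9567], [0.0, 0.0, 0.0, 1.0]]
knob [([0.568, 0.01, 0.055], 0.88)]
pin []
stay [([0.567, 0.012, 0.053], 0.94), ([0.594, 0.144, 0.098], 0.28)]
window [([0.641, -0.032, 0.08], 0.84), ([0.592, 0.144, 0.099], 0.54)]
dropper [([0.563, -0.202, 0.094], 0.62)]
cup [([0.36, 0.327, 0.068], 0.67), ([0.591, 0.144, 0.097], 0.58)]
reagent [([0.42, -0.27, 0.107], 0.89)]
rack [([0.409, -0.139, 0.063], 0.57)]
glovebox [([0.361, 0.327, 0.067], 0.77), ([0.43, 0.178, 0.008], 0.28)]
marker [([0.432, 0.178, 0.008], 0.6)]
```

View pics/side0.png

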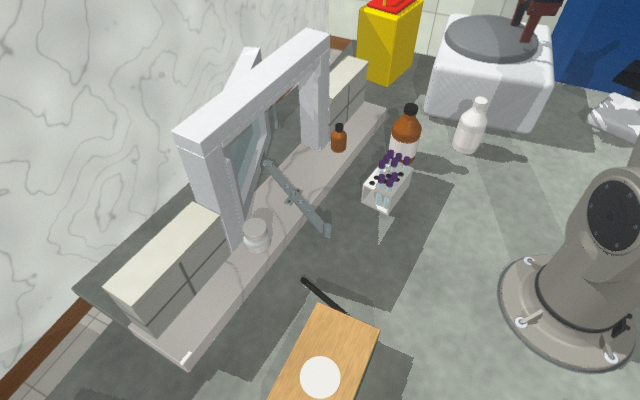

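View pics/top0.png

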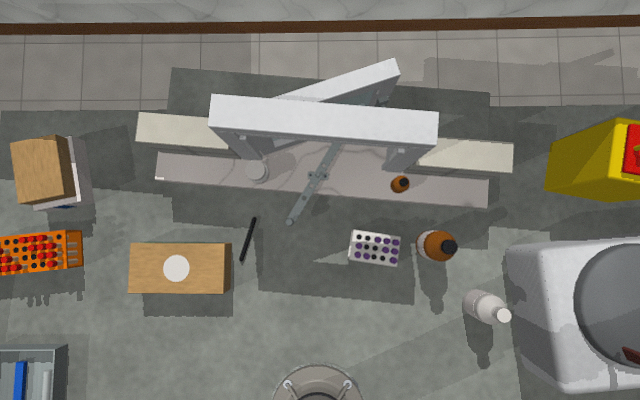

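Side: knob at about (327,230), pin near (291,198). Top: knob (291,220), pin near (318,177), sill front corners about (155,180) and (488,207).

```bash
cat > h.py <<'E'
from rig import ctrl
import numpy as np, cv2
def K(c):
    i=ctrl.camera_info(c);f=200/np.tan(np.radians(i["vertical_fov"])/2)
    return np.array([[f,0,i["cx"]],[0,f,i["cy"]],[0,0,1.]]),np.array(i["dist_coeffs"]),np.array(i["pose"])
def ray(c,p):
    k,d,T=K(c);u=cv2.undistortPoints(np.array([[p]],float),k,d)[0,0]
    return T[:3,3],T[:3,:3]@np.array([u[0],-u[1],-1])
def atz(c,p,z):
    o,r=ray(c,p);return o+r*(z-o[2])/r[2]
def proj(c,P):
    k,d,T=K(c);P=np.atleast_2d(P);q=(P-T[:3,3])@T[:3,:3]*[1,-1,-1]
    return cv2.projectPoints(q,np.zeros(3),np.zeros(3),k,d)[0][:,0]
def tri(pa,pb):
    A=[];b=[]
    for c,p in(("side",pa),("top",pb)):
        o,r=ray(c,p);r/=np.linalg.norm(r);M=np.eye(3)-np.outer(r,r);A.append(M);b.append(M@o)
    return np.linalg.lstsq(np.vstack(A),np.hstack(b),rcond=None)[0]
E
python3 - <<'E'
from h import *
t=cv2.imread("pics/top0.png");s=cv2.imread("pics/side0.png")
a=cv2.resize(t[135:235,270:370],None,fx=5.5,fy=5.5,interpolation=cv2.INTER_CUBIC)[:,:395]
b=cv2.resize(s[150:250,255:340],None,fx=5.5,fy=5.5,interpolation=cv2.INTER_CUBIC)[:,:400]
cv2.imwrite("pics/z.png",np.hstack([a,b]))
L=atz("top",(155.5,180),.042);R=atz("top",(488,207.5),.042)
print(L,R,np.linalg.norm(L-R))
for c in("side","top"):
    m=ctrl.trace(c,"knob")
    for d in m[:1]:
        y,x=np.nonzero(d["mask"]);print(c,d["score"],x.min(),x.max(),y.min(),y.max(),len(x))
    print(atz(c,(327,228) if c=="side" else (291,220),.079))
E
```

```text
[0.58236667 0.40699228 0.042     ] [ 0.50719061 -0.42482259  0.042     ] 0.8352050134669916
side 0.63 266 331 165 236 890
[0.47171212 0.07137743 0.079     ]
top 0.85 285 339 143 225 799
[0.47774743 0.06059773 0.079     ]
```

View pics/z.png

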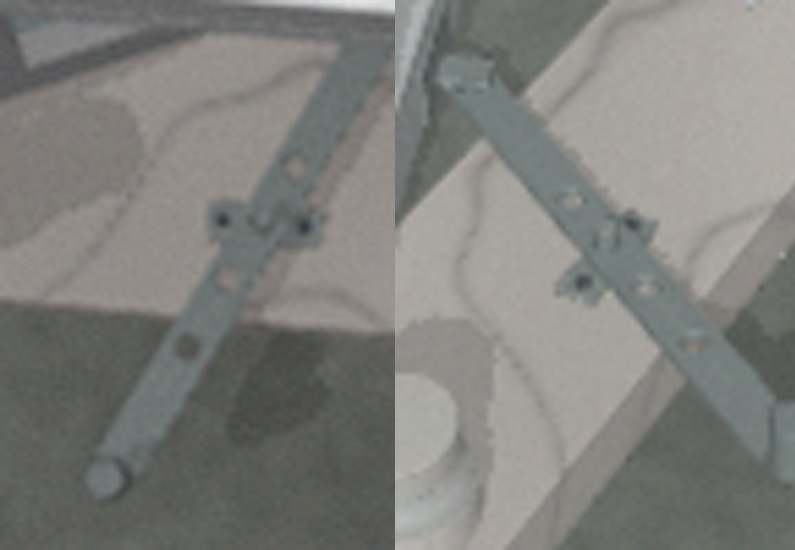

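Crop shows pin in the second hole, top view: knob top (289.5,222), pin (317.6,174.6), last hole (304,198); side view: pin (293.5,192.7), last hole (309,212).

Run:
```python
from h import *
k=atz("top",(289.5,221.9),.079);print("knob",k)
for c,P in(("top",dict(pin=(317.6,174.6),h85=(324,165),h145=(311.8,185.4),last=(304,198.1))),("side",dict(pin=(293.5,192.7),h85=(286.8,186),h145=(301.4,202.4),last=(309,212.2)))):
    w={n:atz(c,p,.064 if n=="pin" else .055)for n,p in P.items()}
    u=w["last"]-w["h85"];u/=np.linalg.norm(u)
    print(c,np.degrees(np.arctan2(u[1],u[0])))
    for n in w:print(n,w[n].round(4),"x=",((w[n]-w["h85"])@u*1000+85).round(1))
    print("knob x",(k-w["h85"])@u*1000+85)
# window frame from sill corners
L=atz("top",(155.5,180),.042);R=atz("top",(488,207.5),.042)
yv=(L-R)[:2];yv/=np.linalg.norm(yv);xv=np.array([yv[1],-yv[0]]);yaw=np.arctan2(xv[1],xv[0])
O=((L+R)/2)[:2]+.1*xv;print("win",O,np.degrees(yaw),"pin",O-.055*xv+.007*yv)
q=.42
sw=np.array([.2*np.sin(q)-.035*np.cos(q),.155-.2*np.cos(q)-.035*np.sin(q)])
d=np.array([-.055,.007])-sw;print("stay dir in window",np.degrees(np.arctan2(d[1],d[0])),np.linalg.norm(d))
```

```text
knob [0.47322019 0.06419345 0.079     ]
top 148.73552581017006
pin [ 0.5895 -0.0036  0.064 ] x= 115.1
h85 [ 0.615  -0.0196  0.055 ] x= 85.0
h145 [0.564 0.011 0.055] x= 144.5
last [0.5325 0.0304 0.055 ] x= 181.5
knob x 249.6887433396585
side 148.81824991201685
pin [0.5859 0.0015 0.064 ] x= 119.1
h85 [ 0.614  -0.0178  0.055 ] x= 85.0
h145 [0.5605 0.0131 0.055 ] x= 146.8
last [0.5325 0.0315 0.055 ] x= 180.3
knob x 247.9358609057987
win [ 0.64437273 -0.01791606] -5.164130892207881 pin [ 0.59022605 -0.00599398]
stay dir in window 154.9476337828759 0.1154559395913539
```

```bash
cat >> h.py <<'E'
from scipy.optimize import brentq
PIN=np.array([.5892,-.0042]);YAW=np.radians(-5.8)
def kn(d,h,lat=0):
    "pin at x=d mm of bar, bar underside there h mm above the shoulder -> knob xyz, bar dir (outward, deg), q"
    p=np.array([-55,7.]);th=np.arctan2(h,d)
    sw=lambda q:np.array([200*np.sin(q)-35*np.cos(q),155-200*np.cos(q)-35*np.sin(q)])
    q=brentq(lambda q:np.linalg.norm(p-sw(q))-d*np.cos(th),.25,1.3)
    u=(p-sw(q));u/=np.linalg.norm(u);k=sw(q)+u*(250*np.cos(th)-18*np.sin(th))-p
    R=np.array([[np.cos(YAW),-np.sin(YAW)],[np.sin(YAW),np.cos(YAW)]])
    w=PIN+R@k/1000;v=-R@u
    return np.r_[w,.05+(250*np.sin(th)+18*np.cos(th))/1000],np.degrees(np.arctan2(v[1],v[0])),q
def rel(targets,pose=None):
    "world [x,y,z,yaw] targets -> rows in cm, rad"
    s=ctrl.sense();e=s["eef_pos"] if pose is None else pose[:3];y=s["eef_rot"][2] if pose is None else pose[3]
    a=np.radians(y)
    for t in targets:
        d=(np.array(t[:3])-e)*100
        print(np.round([d[0]*np.cos(a)+d[1]*np.sin(a),d[0]*np.sin(a)-d[1]*np.cos(a),-d[2]],2).tolist(),round(-np.radians((t[3]-y+180)%360-180),3))
E
python3 - <<'E'
from h import *
for d,h in((115,0),(115,8),(115,19),(130,19),(145,19),(163,19),(181,19),(181,10),(181,0),(181,30)):
    k,a,q=kn(d,h);print(d,h,k.round(4),round(a,1),round(q,3))
rel([(.32,-.45,.222,10),(.42,-.27,.235,-5),(.46,-.1,.222,-20),(.473,.064,.18,-31),(.473,.0645,.11,-31),(.473,.0645,.058,-31)])
E
```

```text
115 0 [0.4735 0.0654 0.068 ] -31.0 0.417
115 8 [0.475  0.0648 0.0853] -31.2 0.415
115 19 [0.4783 0.0642 0.1085] -31.7 0.407
130 19 [0.4847 0.0464 0.104 ] -25.8 0.504
145 19 [0.494  0.0317 0.1003] -20.7 0.6
163 19 [0.5077 0.0176 0.0968] -15.0 0.716
181 19 [0.5234 0.0071 0.094 ] -9.7 0.834
181 10 [0.5222 0.007  0.0818] -9.5 0.839
181 0 [0.5211 0.0071 0.068 ] -9.4 0.84
181 30 [0.5251 0.0073 0.1086] -10.1 0.824
[14.32, -14.18, 0.07] 0.181
[29.96, -27.57, -1.23] 0.443
[39.63, -42.11, 0.07] 0.705
[46.56, -57.03, 4.27] 0.897
[46.58, -57.08, 11.27] 0.897
[46.58, -57.08, 16.47] 0.897
```

```bash
python3 -m crank '[[[2.8,-2.8,0],0.04],[[5.6,-5.6,0],0.08],[[8.4,-8.4,0],0.12],[[11.2,-11.2,-0.2],0.15],[[14,-14,-0.4],0.18]]' -1
python3 - <<'E'
from h import *
rel([(.42,-.27,.235,-5),(.46,-.1,.222,-20),(.473,.064,.18,-31)])
E
```

```text
time: 1.62
eef_pos: [0.318, -0.451, 0.2267]
eef_rot: [180.0, -0.0, 10.0]
force: [0.6, 0.2, 0.3]
width: 0.088
gripper_force: 0.0
[13.18, -16.06, -0.83] 0.261
[20.06, -32.11, 0.47] 0.523
[24.18, -48.03, 4.67] 0.715
```

```bash
python3 -m crank '[[[2.6,-3.2,-0.2],0.05],[[5.2,-6.4,-0.4],0.1],[[7.8,-9.6,-0.6],0.15],[[10.4,-12.8,-0.8],0.2],[[13,-16,-0.8],0.26]]'
python3 - <<'E'
from h import *
rel([(.46,-.1,.222,-20),(.473,.064,.18,-31)])
E
```

```text
time: 2.03
eef_pos: [0.4185, -0.2708, 0.2355]
eef_rot: [180.0, -0.1, -5.0]
force: [0.8, -0.9, -1.0]
width: 0.0876
gripper_force: 0.0
[2.66, -17.38, 1.35] 0.262
[2.53, -33.83, 5.55] 0.454
```

```bash
python3 -m crank '[[[0.6,-3.5,0.2],0.05],[[1.2,-7,0.4],0.1],[[1.8,-10.5,0.6],0.15],[[2.3,-14,1],0.2],[[2.6,-17.4,1.3],0.26]]'
python3 -m crank '[[[-0.6,-3.4,0.8],0.05],[[-1.2,-6.8,1.6],0.1],[[-1.8,-10,2.4],0.14],[[-2.5,-13.2,3.2],0.17],[[-3.2,-16,4],0.19]]'
python3 - <<'E'
from h import *
rel([(.4733,.0648,.12,-31),(.4733,.0648,.058,-31)])
cv2.imwrite("pics/t1.png",ctrl.get_image("top")[130:270,220:380].repeat(4,0).repeat(4,1))
E
```

```text
time: 2.45
eef_pos: [0.4587, -0.0994, 0.2218]
eef_rot: [-180.0, -0.1, -19.8]
force: [1.2, -0.4, -0.5]
width: 0.0876
gripper_force: 0.0
time: 2.87
eef_pos: [0.4823, 0.0624, 0.1816]
eef_rot: [-179.9, -0.0, -30.7]
force: [0.5, -0.3, -0.1]
width: 0.0878
gripper_force: 0.0
[-0.9, 0.25, 6.16] 0.006
[-0.9, 0.25, 12.36] 0.006
```

```bash
python3 -m crank '[[[-0.9,-0.25,2.5],0],[[-0.9,-0.25,5],0],[[-0.9,-0.25,7.5],0],[[-0.9,-0.25,9],0],[[-0.9,-0.25,9],0]]'
python3 - <<'E'
from h import *
rel([(.4733,.0648,.058,-31)])
cv2.imwrite("pics/s1.png",ctrl.get_image("side")[150:280,240:400].repeat(4,0).repeat(4,1))
E
```

```text
time: 3.33
eef_pos: [0.4734, 0.0662, 0.0891]
eef_rot: [179.8, 0.2, -30.6]
force: [-0.9, 1.2, -0.8]
width: 0.0879
gripper_force: 0.0
[0.06, 0.13, 3.11] 0.007
```

View pics/s1.png

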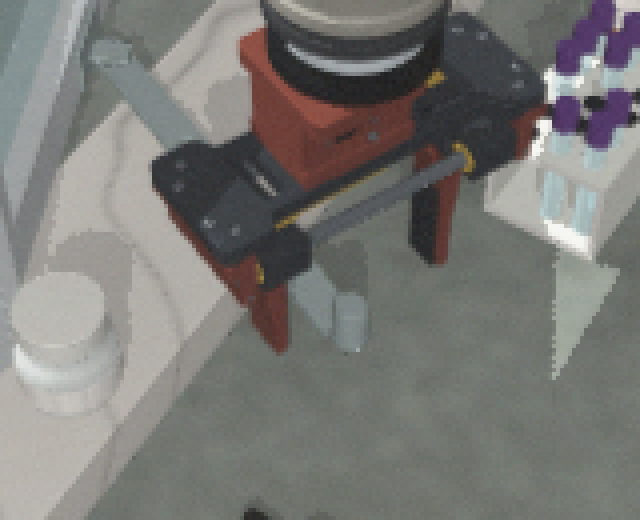

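Picture: fingers straddle the knob (knob at full-picture px ≈(327,230)), nothing touched. Descend and close lightly.

```bash
python3 -m crank '[[[0.05,0.1,1.5],0],[[0.05,0.1,3.1],0],[[0.05,0.1,3.1],0]]' 
python3 -m crank '[[[0,0,0],0],[[0,0,0],0],[[0,0,0],0],[[0,0,0],0],[[0,0,0],0]]' 1 5
python3 -m crank '[[[0,0,0],0],[[0,0,0],0],[[0,0,0],0],[[0,0,0],0],[[0,0,0],0]]'
```

```text
time: 3.63
eef_pos: [0.4751, 0.0654, 0.0601]
eef_rot: [179.9, 0.1, -30.6]
force: [-0.5, -0.1, -0.7]
width: 0.0879
gripper_force: 0.0
time: 4.05
eef_pos: [0.476, 0.0658, 0.0614]
eef_rot: [-180.0, -0.1, -30.6]
force: [0.3, 0.3, 0.8]
width: 0.0579
gripper_force: 0.0
time: 4.47
eef_pos: [0.4755, 0.0657, 0.0606]
eef_rot: [180.0, 0.0, -30.6]
force: [0.6, -0.3, -0.6]
width: 0.0246
gripper_force: 0.0
```

```bash
python3 -m crank '[[[0,0,0],0],[[0,0,0],0],[[0,0,0],0]]'
python3 -m crank '[[[0,0,0],0],[[0,0,0],0],[[0,0,0],0]]' 1 45
```

```text
time: 4.72
eef_pos: [0.4753, 0.0658, 0.0606]
eef_rot: [180.0, 0.0, -30.6]
force: [-0.7, -0.0, 0.0]
width: 0.019
gripper_force: 5.0
time: 4.97
eef_pos: [0.4753, 0.0657, 0.0606]
eef_rot: [180.0, 0.0, -30.6]
force: [-0.3, -0.2, 0.9]
width: 0.0177
gripper_force: 45.0
```

```bash
python3 -m crank '[[[0.02,0,-0.3],0],[[0.05,0,-0.6],0],[[0.09,0,-1],0],[[0.12,0,-1.35],0],[[0.16,-0.02,-1.7],0]]'
```

```text
time: 5.38
eef_pos: [0.4765, 0.0651, 0.0779]
eef_rot: [180.0, 0.0, -30.6]
force: [-1.5, 1.5, -2.9]
width: 0.0185
gripper_force: 45.0
```

```bash
python3 -m crank '[[[0.05,-0.02,-0.5],0],[[0.12,-0.04,-1],0],[[0.18,-0.06,-1.5],0],[[0.25,-0.08,-2],0],[[0.32,-0.1,-2.4],0]]'
python3 - <<'E'
from h import *
s=ctrl.sense();e=s["eef_pos"]
cv2.imwrite("pics/s2.png",ctrl.get_image("side")[120:250,240:400].repeat(4,0).repeat(4,1))
# targets: knob displacement from start pose TCP (.4753,.0657,.0606,-30.6)
k0=kn(115,0)
for d,h in((115,19),(122,20),(130,20),(138,20),(145,20),(154,20),(163,20),(172,19),(181,19)):
    k=kn(d,h);t=np.r_[np.array([.4753,.0657,.0606])+k[0]-k0[0],k[1]+.4];print(d,h,end=" ");rel([t])
E
```

```text
time: 5.8
eef_pos: [0.4804, 0.0644, 0.1024]
eef_rot: [-180.0, -0.0, -30.6]
force: [-2.2, 0.7, -2.4]
width: 0.0185
gripper_force: 45.0
115 19 [-0.06, 0.04, 0.18] 0.011
122 20 [0.63, 0.65, 0.21] -0.037
130 20 [1.42, 1.24, 0.45] -0.09
138 20 [2.24, 1.71, 0.66] -0.139
145 20 [2.96, 2.03, 0.83] -0.18
154 20 [3.91, 2.34, 1.02] -0.23
163 20 [4.86, 2.54, 1.2] -0.279
172 19 [5.79, 2.65, 1.49] -0.326
181 19 [6.73, 2.66, 1.63] -0.372
```

View pics/s2.png

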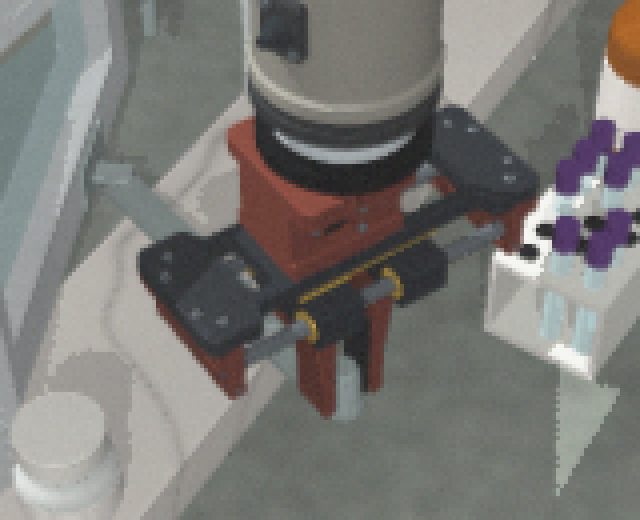

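Picture: bar lifted, knob held (px ≈(326,218)), cup and rack clear. Push wider.

```bash
python3 -m crank '[[[0.3,0.33,0],-0.02],[[0.65,0.65,0.1],-0.04],[[1,0.95,0.2],-0.065],[[1.4,1.24,0.3],-0.09],[[1.8,1.48,0.4],-0.115]]'
python3 - <<'E'
from h import *
k0=kn(115,0)
for d,h in((138,20),(145,20),(154,20),(163,20),(172,20),(181,20)):
    k=kn(d,h);t=np.r_[np.array([.4753,.0657,.0606])+k[0]-k0[0],k[1]+.4];print(d,h,end=" ");rel([t])
E
```

```text
time: 6.27
eef_pos: [0.487, 0.0426, 0.0974]
eef_rot: [179.9, 0.1, -23.9]
force: [-6.3, 2.9, -1.2]
width: 0.0183
gripper_force: 45.0
138 20 [0.56, 0.2, 0.11] -0.022
145 20 [1.25, 0.61, 0.28] -0.063
154 20 [2.15, 1.03, 0.48] -0.113
163 20 [3.07, 1.34, 0.65] -0.162
172 20 [4.0, 1.55, 0.81] -0.208
181 20 [4.93, 1.67, 0.95] -0.254
```

```bash
python3 -m crank '[[[0.5,0.2,0],-0.02],[[1.2,0.6,0.1],-0.06],[[1.9,0.9,0.2],-0.1],[[2.6,1.2,0.3],-0.135],[[3.1,1.35,0.4],-0.16]]'
python3 -m crank '[[[0,0,0],0],[[0,0,0],0]]'
python3 - <<'E'
from h import *
k0=kn(115,0)
for d,h in((163,20),(172,20),(181,20),(181,0)):
    k=kn(d,h);t=np.r_[np.array([.4753,.0657,.0606])+k[0]-k0[0],k[1]+.4];print(d,h,end=" ");rel([t])
E
```

```text
time: 6.68
eef_pos: [0.5093, 0.0172, 0.0931]
eef_rot: [179.9, 0.2, -14.7]
force: [-7.7, 2.8, 0.3]
width: 0.0179
gripper_force: 45.0
time: 6.85
eef_pos: [0.5102, 0.0176, 0.0934]
eef_rot: [180.0, 0.1, -14.9]
force: [-5.5, 2.3, 0.0]
width: 0.0182
gripper_force: 45.0
163 20 [-0.05, -0.02, 0.25] -0.004
172 20 [0.83, 0.33, 0.4] -0.051
181 20 [1.73, 0.6, 0.54] -0.096
181 0 [1.49, 0.66, 3.28] -0.102
```

```bash
python3 -m crank '[[[0.4,0.15,0.1],-0.02],[[0.85,0.33,0.2],-0.05],[[1.3,0.48,0.35],-0.075],[[1.7,0.6,0.5],-0.1],[[1.7,0.6,0.5],-0.1]]'
python3 -m crank '[[[0,0,0],0],[[0,0,0],0]]'
python3 - <<'E'
from h import *
k0=kn(115,0)
for d,h in((181,20),(181,10),(181,0),(185,10)):
    k=kn(d,h);t=np.r_[np.array([.4753,.0657,.0606])+k[0]-k0[0],k[1]+.4];print(d,h,end=" ");rel([t])
a=ctrl.get_image("side")[140:230,250:330];b=ctrl.get_image("top")[130:220,270:350]
cv2.imwrite("pics/f.png",cv2.resize(np.hstack([a,b]),None,fx=5,fy=5,interpolation=cv2.INTER_CUBIC))
E
```

```text
time: 7.27
eef_pos: [0.5248, 0.0069, 0.0881]
eef_rot: [179.9, 0.1, -9.1]
force: [-5.0, 1.0, -0.2]
width: 0.0184
gripper_force: 45.0
time: 7.43
eef_pos: [0.5245, 0.0074, 0.0884]
eef_rot: [180.0, 0.1, -9.2]
force: [-6.6, 0.6, -0.9]
width: 0.018
gripper_force: 45.0
181 20 [0.08, -0.01, 0.04] 0.004
181 10 [-0.05, 0.02, 1.4] -0.001
181 0 [-0.16, 0.02, 2.78] -0.002
185 10 [0.35, 0.14, 1.43] -0.02
```

View pics/f.png

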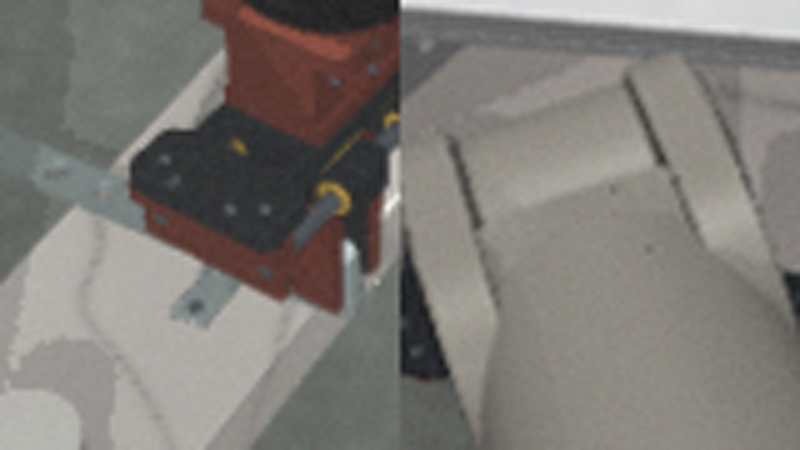

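The last hole is hidden by the gripper (side view shows the pin plate's near lug at px (289,200), bar over the pin): lower and feel.

```bash
python3 -m crank '[[[-0.02,0,0.2],0],[[-0.03,0,0.4],0],[[-0.04,0,0.65],0],[[-0.04,0,0.65],0]]'
python3 -m crank '[[[-0.01,0,0.1],0],[[-0.02,0,0.2],0],[[-0.03,0,0.3],0],[[-0.03,0,0.3],0],[[-0.03,0,0.3],0]]'
```

```text
time: 7.87
eef_pos: [0.5235, 0.0075, 0.0815]
eef_rot: [179.9, 0.2, -9.1]
force: [-6.2, 1.2, -0.3]
width: 0.018
gripper_force: 45.0
time: 8.28
eef_pos: [0.5236, 0.0075, 0.0789]
eef_rot: [179.9, 0.1, -9.1]
force: [-5.7, 1.7, -0.5]
width: 0.0179
gripper_force: 45.0
```

```bash
python3 -m crank '[[[-0.01,0,0.07],0],[[-0.02,0,0.14],0],[[-0.02,0,0.2],0],[[-0.02,0,0.2],0],[[-0.02,0,0.2],0]]'
python3 -m crank '[[[-0.01,0,0.07],0],[[-0.02,0,0.14],0],[[-0.02,0,0.2],0],[[-0.02,0,0.2],0],[[-0.02,0,0.2],0]]'
```

```text
time: 8.7
eef_pos: [0.5235, 0.0076, 0.0769]
eef_rot: [179.9, 0.1, -9.1]
force: [-6.3, 1.5, -0.6]
width: 0.0183
gripper_force: 45.0
time: 9.12
eef_pos: [0.5233, 0.0076, 0.0749]
eef_rot: [179.9, 0.1, -9.1]
force: [-6.8, 1.0, -0.1]
width: 0.0181
gripper_force: 45.0
```

```bash
python3 -m crank '[[[-0.01,0,0.1],0],[[-0.02,0,0.2],0],[[-0.03,0,0.3],0],[[-0.03,0,0.4],0],[[-0.03,0,0.4],0]]'
python3 -m crank '[[[-0.01,0,0.1],0],[[-0.02,0,0.2],0],[[-0.03,0,0.3],0],[[-0.03,0,0.4],0],[[-0.03,0,0.4],0]]'
```

```text
time: 9.53
eef_pos: [0.5231, 0.0077, 0.0709]
eef_rot: [179.9, 0.1, -9.1]
force: [-5.8, 1.0, 0.4]
width: 0.0182
gripper_force: 45.0
time: 9.95
eef_pos: [0.5228, 0.0077, 0.0669]
eef_rot: [179.9, 0.1, -9.1]
force: [-6.7, 1.8, 0.0]
width: 0.0184
gripper_force: 45.0
```

```bash
python3 -m crank '[[[-0.01,0,0.1],0],[[-0.02,0,0.2],0],[[-0.03,0,0.3],0],[[-0.03,0,0.4],0],[[-0.03,0,0.4],0]]'
python3 -m crank '[[[0,0,0.07],0],[[-0.01,0,0.14],0],[[-0.01,0,0.2],0],[[-0.01,0,0.25],0],[[-0.01,0,0.25],0]]'
```

```text
time: 10.37
eef_pos: [0.5226, 0.0078, 0.0629]
eef_rot: [179.9, 0.1, -9.1]
force: [-6.4, 2.6, -0.8]
width: 0.0179
gripper_force: 45.0
time: 10.78
eef_pos: [0.5225, 0.0078, 0.0608]
eef_rot: [179.9, 0.1, -9.1]
force: [-7.7, 0.8, 2.2]
width: 0.0184
gripper_force: 45.0
```

```bash
python3 -m crank '[[[-0.04,0,0.02],0],[[-0.08,0,0.03],0],[[-0.12,0,0.03],0],[[-0.12,0,0.03],0],[[-0.12,0,0.03],0]]'
```

```text
time: 11.2
eef_pos: [0.5225, 0.0078, 0.0607]
eef_rot: [180.0, -0.0, -9.1]
force: [-6.4, 0.0, 3.6]
width: 0.0178
gripper_force: 45.0
```

```bash
python3 -m crank '[[[0,0,0],0],[[0,0,0],0],[[0,0,0],0]]'
python3 -m crank '[[[-0.05,0,0],0],[[-0.1,0,0],0],[[-0.1,0,0],0],[[-0.1,0,0],0]]'
```

```text
time: 11.45
eef_pos: [0.5225, 0.0078, 0.0607]
eef_rot: [180.0, 0.0, -9.1]
force: [-6.0, -0.0, 4.0]
width: 0.0179
gripper_force: 45.0
time: 11.78
eef_pos: [0.5224, 0.0079, 0.0607]
eef_rot: [-180.0, -0.1, -9.1]
force: [-1.6, -1.7, 4.0]
width: 0.0182
gripper_force: 45.0
```

Load has passed to the pin. Release.

```bash
python3 -m crank '[[[0,0,0],0],[[0,0,0],0]]' 1 6
python3 -m crank '[[[0,0,0],0],[[0,0,0],0],[[0,0,0],0],[[0,0,0],0],[[0,0,0],0]]' -0.2
python3 -m crank '[[[0,0,-1],0],[[0,0,-2.5],0],[[0,0,-5],0],[[0,0,-8],0],[[0,0,-11],0]]'
python3 -m crank '[[[-2,0,-3],0],[[-5,0,-5],0],[[-8,0,-7],0],[[-8,3,-8],0],[[-8,6,-8],0]]'
python3 -m crank '[[[0,4,0],0],[[0,8,0],0],[[0,12,0],0],[[0,16,0],0],[[0,16,0],0]]'
python3 - <<'E'
from h import *
a=ctrl.get_image("side")[140:235,240:335];b=ctrl.get_image("top")[120:215,270:365]
cv2.imwrite("pics/g.png",cv2.resize(np.hstack([a,b]),None,fx=4.2,fy=4.2,interpolation=cv2.INTER_CUBIC))
for d,h in((181,0),):print(kn(d,h)[0])
print([d["at"] for d in ctrl.find_in("side","knob")[:1]])
E
```

```text
time: 11.95
eef_pos: [0.5224, 0.0079, 0.0605]
eef_rot: [-180.0, -0.1, -9.2]
force: [-0.2, -0.6, 0.3]
width: 0.0188
gripper_force: 6.0
time: 12.37
eef_pos: [0.5218, 0.0081, 0.0604]
eef_rot: [-180.0, -0.0, -9.1]
force: [-0.3, -0.1, 0.2]
width: 0.0492
gripper_force: 0.0
time: 12.78
eef_pos: [0.5212, 0.0082, 0.172]
eef_rot: [-180.0, 0.0, -9.1]
force: [0.5, 0.3, -0.3]
width: 0.0521
gripper_force: 0.0
time: 13.2
eef_pos: [0.4335, -0.0373, 0.2539]
eef_rot: [-180.0, -0.3, -8.8]
force: [0.4, -1.0, 0.1]
width: 0.0524
gripper_force: 0.0
time: 13.62
eef_pos: [0.4055, -0.2039, 0.2511]
eef_rot: [179.9, -0.0, -9.7]
force: [-0.3, -0.9, -0.3]
width: 0.0526
gripper_force: 0.0
[0.52113512 0.00712129 0.068     ]
[[0.6225, -0.0073, 0.0535]]
```

View pics/g.png

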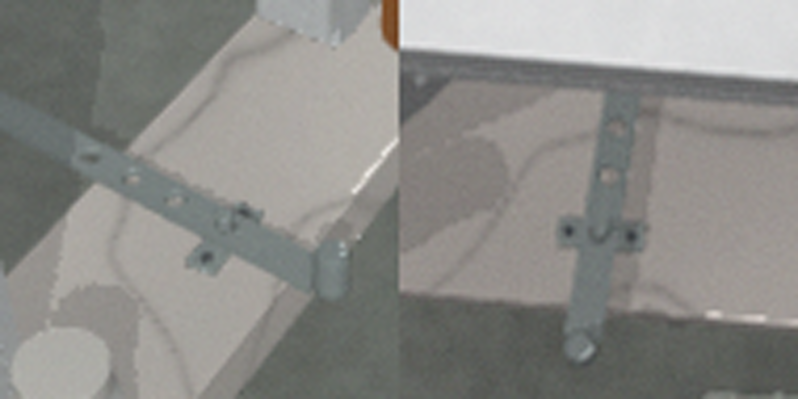

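The pin stands in the last hole (side px ≈(294,193), top px ≈(318,175)). The bar lies flat on the shoulder, and the three other holes are free on the window side.

```bash
python3 -m crank '[[[0,0,0],0],[[0,0,0],0],[[0,0,0],0]]'; python3 -c "
from rig import ctrl
print(ctrl.job_done())"
```

```text
time: 14.02
eef_pos: [0.4082, -0.1953, 0.2505]
eef_rot: [-180.0, -0.0, -9.0]
force: [-0.9, 0.4, -0.3]
width: 0.0533
gripper_force: 0.0
the job is handed in; nothing more can be done
None
```

The stay now rests on the pin's shoulder in its last hole, holding the window open wider; nothing on the sill or bench was touched as far as the forces and pictures show, and the job was handed in at about 14 s.

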